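# Close out a counted lot: square the plate stack and zero the counter

### The arm

A 6-joint arm with a two-finger parallel gripper is mounted at the origin on the work surface. World frame = base frame: x ahead of the robot, y to its left, z up, the work surface at z = 0. Lengths are in m, angles in degrees, forces in N, time in s.
With the tool pointing down it reaches from about 0.25 to 0.725 m from the base axis. Payload 4 kg.
Tool frame: the origin (TCP) lies between the finger pads; the fingertips stand 22 mm ahead of it and the grasp point (between the pads) lies 3 mm ahead of it; z points along the fingers, y is the line along which they close (so a half turn about z gives the same grasp; the last joint's range is limited). The gripper opens to 85 mm and grips with 20 to 120 N. Pads are 22 mm wide; open, the fingers measure 114 mm over their backs; the gripper's body (76 mm by 85 mm) begins 54 mm behind the grasp point. The pads swing forward as they close: fully open they stand 13 mm farther back than shut.
Start: joints at [72.536, 13.785, 0.286, 76.501, 0, 90], TCP at [0.15, 0.477, 0.253] pointing down, gripper open.
Joint ranges: [-155.79, 155.79], [-60.16, 107.12], [-62.33, 73.08], [-114, 123.19], [-81.49, 82.49], [-180, 180]. Speed limits (degrees/s): [159.86, 159.86, 180, 180, 180, 180].

### API

Orientations are given as a 3x3 rotation matrix whose columns are the frame's x, y, z axes.
In Python, from rig import ctrl, read_camera, ticket gives the robot as it stands. The module is installed in compiled form; this text tells all that it offers.
- The arm moves only by the tool play_rows, never from a script. Its argument "motion" is a list of rows, each a list of 7 numbers: the opening, from -1 (shut) to 1 (fully open), then the shift along the world's x, y, z normalised to -1 to 1, where 1 is 1 m, then the turn, a rotation vector about the world's x, y, z normalised to -1 to 1, where 1 is 90 degrees. In form: [[gripper, dx, dy, dz, ax, ay, az], ...]. A call has 1 to 8 rows; each row is the pose to reach, as a shift and turn from the pose commanded when the call began; what a row does not reach only later rows make up. A row lasts 1/12 s, in which the tool goes at most 41.7 mm and 7.16 degrees, less where a joint would pass 70% of its speed; a pose out of reach is approached as far as the arm can. A call with a number of a shift or a turn outside -1 to 1 is refused whole. A call with a gripper value outside its range is refused whole. The fingers move at their own pace and stop on an object; "squeeze" is the grip in N (left out, the last holds). Time passes only in rows, so rows that repeat a pose let the fingers close. It gives the time, the measured TCP pose, the force, the opening and the grip force at its end, in the units of the state.
- ctrl.get_state(): the state, without advancing time (a new reading comes with each control period).
- read_camera(name): name is "side" or "top" or "wrist"; returns a dict with "image" (420x560x3 uint8, red, green, blue), "range_z" (420x560 float32, m along the optical axis (not along the pixel's ray), 0 where there is no reading), "K" (3x3 intrinsics, pixels), "R" (3x3) and "t" (3): a world point X has camera coordinates R X + t. Camera axes: x right, y down, z forward; pixel columns grow to the right and rows downward; lengths in m; the calibration is good to about 2 mm. The wrist camera is an equidistant fisheye: a pixel r from the principal point sees the ray r / f radians off the axis. A picture is of the moment at which its call begins.
- ticket.hand_in(): hands the job in; it is judged then, once.
The state is a dict: "clock": time; "joint_positions": joint angles; "qvel": joint speeds; "tau": joint torques, N m; "position": TCP position; "tcp_rot": TCP orientation; "wrist_force": force on the tool from outside, world axes, zero at the start; "ft_torque": the same for the moment, N m; "grip_width": finger opening in m; "finger_force": force on a finger pad.
Only numpy, scipy, OpenCV 4.12 (cv2) and the standard library are available. Lean on these libraries where they do the work, as an engineer would, in place of code of your own. Each camera call takes 0.05 s, during which the arm holds its last target. There are 200 camera calls.

### The job

This lot of plates has been counted, so close it out: push the ragged stack of four plates in the tray flush against the tray's fence, so that their edges line up, and turn the counter's reset knob anticlockwise until its pointer is fully back at the zero stop. Leave the plates stacked in the tray and do not disturb the pan, the screw box or the screwdriver.

Things in the scene. Friction and masses are not known exactly. Their poses are not given: they have to be found in the camera images.
- tray: Dark steel stacking tray fixed to the bench, 129 mm wide (y). Origin on the bench under it. Its base plate (top 12 mm above the bench) runs from 22 mm in front of the origin (-x) to the fence. The fence is an upright wall across the far end, inner face at x = +55 mm, 45 mm high. Low side walls (inner faces at y = +-58.5 mm, 38 mm high, from x = -22 mm on) guide the plates. The front (-x) is open.
- plate0: Aluminium plate 90 (x) x 110 (y) x 5 mm, 130 g, loose; number 0 of the 4 stacked in the tray, counted from the bottom (underside 12 mm above the bench). Origin at the centre of its underside. Flush with the fence its origin is at x = +10 mm in the tray's frame, its front edge 13 mm out beyond the tray's base.
- plate1: Aluminium plate 90 (x) x 110 (y) x 5 mm, 130 g, loose; number 1 of the 4 stacked in the tray, counted from the bottom (underside 17 mm above the bench). Origin at the centre of its underside. Flush with the fence its origin is at x = +10 mm in the tray's frame, its front edge 13 mm out beyond the tray's base.
- plate2: Aluminium plate 90 (x) x 110 (y) x 5 mm, 130 g, loose; number 2 of the 4 stacked in the tray, counted from the bottom (underside 22 mm above the bench). Origin at the centre of its underside. Flush with the fence its origin is at x = +10 mm in the tray's frame, its front edge 13 mm out beyond the tray's base.
- plate3: Aluminium plate 90 (x) x 110 (y) x 5 mm, 130 g, loose; number 3 of the 4 stacked in the tray, counted from the bottom (underside 27 mm above the bench). Origin at the centre of its underside. Flush with the fence its origin is at x = +10 mm in the tray's frame, its front edge 13 mm out beyond the tray's base.
- counter: Piece counter fixed to the bench: grey foot 130 x 140 x 18 mm (x from -55 to +75 mm), a neck, and a round head with the dial. Origin on the bench; its front (-x) faces the robot roughly. The tallest point of the head is 146 mm above the bench, the knob reaches up to about 162 mm.
- dial: The counter's round head, 132 mm diameter, 48 mm deep, fixed. Origin at the centre of its flat white face, 115 mm above the bench; z is the face's outward normal, leaning 28 degrees from vertical to the counter's front (-x); x points up the face (12 o'clock), where the zero stands; y to the left. A small steel stop pin, 7 mm high, stands by the zero, 54 mm from the centre.
- reset_knob (a joint): Angle of the black reset knob and its pointer, clockwise from the zero (seen facing the dial), rad: 0 at the zero stop (pointer straight up the dial), at most 4.7. It stays where it is left. It turns back to zero anticlockwise. Light friction, about 0.04 N m.
- knob_grip (a point): Point on the knob's axis at the height to grip, 30 mm out from the dial face. The knob is a disc of 44 mm diameter, 11 mm high on the face, with a bar across it 44 mm long, 14 mm wide, to 41 mm above the face. Axes turn with the knob: x along the bar towards the pointer, z along the dial's normal. The thin pointer lies 3 mm over the face and reaches 54 mm from the centre.
- pan: Bystander: small black rectangular pan 150 x 120 x 25 mm with a wooden grip at its +x end reaching x = 126 mm and 45 mm height; origin at the centre of its underside.
- screw_box: Bystander: open cardboard box 100 x 75 x 50 mm; origin at the centre of its underside.
- screwdriver: Bystander: screwdriver lying on the bench along its x, handle to -x, about 200 mm long, under 35 mm high.
Not all that is in view belongs to the job. Leave any pink look-alike of the tray alone. What is shaped like the plate3 but blue is not meant.

How it is judged (in metres and radians):
At the end, for the whole second after the job is handed in: The knob is within 0.08 rad of its zero stop; each of the four plates lies in its place in the stack, its far edge within 3 mm of the fence and square to it within 0.05 rad, at rest (value of joint reset_knob below 0.08 rad and x of plate0 in the frame of tray between 0.007 and 0.013 m and angle between the x axis of each of plate0, plate1, plate2, plate3 and the x axis of tray, either way round below 0.05 rad and z of plate0 in the frame of tray between 0.009 and 0.015 m and linear speed of each of plate0, plate1, plate2, plate3 below 0.02 m/s and x of plate1 in the frame of tray between 0.007 and 0.013 m and z of plate1 in the frame of tray between 0.014 and 0.02 m and x of plate2 in the frame of tray between 0.007 and 0.013 m and z of plate2 in the frame of tray between 0.019 and 0.025 m and x of plate3 in the frame of tray between 0.007 and 0.013 m and z of plate3 in the frame of tray between 0.024 and 0.03 m); the robot touches nothing.
It fails at once if the pan, the screw box or the screwdriver is moved more than 30 mm (distance of any of pan, screw_box, screwdriver from where it was at the start of the episode above 0.03 m).
It also fails if it takes over 72 s, if anything falls off the work surface, if the arm or the gripper's body presses on something with over 40 N, if the wrist force passes 120 N, or if a joint passes its speed limit or range.

## Working session

There is one attempt and no reset: what is moved stays moved. The work goes in short steps, Python scripts to look and compute and a tool call to move; the robot and the scene stay as the last step left them, time stands still between calls to the robot, and variables do not carry over. Pictures are saved under pics/ and viewed, at most 10 in all, crops included, and the job is handed in when it is done.

Besides the shell and the picture viewer there is one more tool, called after "Emit:" by a JSON object that holds its "api" and its "payload". play_rows: Moves the arm, as the interface text tells. Scaled input: -1 to 1 covers 1 m each way for a shift and 90 degrees each way for a turn. Its arguments: {"type":"object","properties":{"motion":{"type":"array"},"squeeze":{"type":"number"}},"required":["motion"]}

```bash
mkdir -p pics
cat > h.py <<'E'
import numpy as np, cv2, pickle
from rig import ctrl, read_camera, ticket
def snap(n,tag):
    d=read_camera(n); pickle.dump(d,open(f'pics/{tag}.pkl','wb')); cv2.imwrite(f'pics/{tag}.png',d['image'][:,:,::-1]); return d
def load(tag): return pickle.load(open(f'pics/{tag}.pkl','rb'))
def cloud(d):
    h,w=d['range_z'].shape; u,v=np.meshgrid(np.arange(w),np.arange(h)); z=d['range_z']; K=d['K']
    P=np.stack([(u-K[0,2])/K[0,0]*z,(v-K[1,2])/K[1,1]*z,z],-1)
    return (P-d['t'])@d['R']
E
python3 - <<'E'
from h import *
for n in('side','top'):
    d=snap(n,n+'0'); print(n,d['K'].round(1).tolist(),(-d['R'].T@d['t']).round(3),d['R'].round(2).tolist(),(d['range_z']>0).mean())
print(ctrl.get_state())
E
```

```text
side [[408.2, 0.0, 288.6], [0.0, 408.2, 208.9], [0.0, 0.0, 1.0]] [ 0.277 -0.432  0.739] [[0.87, -0.48, -0.0], [-0.36, -0.65, -0.66], [0.32, 0.58, -0.75]] 0.9961224489795918
top [[450.7, 0.0, 281.6], [0.0, 450.7, 209.9], [0.0, 0.0, 1.0]] [0.342 0.057 1.091] [[0.09, -1.0, 0.0], [-0.97, -0.09, -0.22], [0.22, 0.02, -0.98]] 0.9960586734693877
{'clock': 0.1, 'joint_positions': array([ 7.25373884e+01,  1.38274602e+01,  2.19571647e-01,  7.64994344e+01,
       -1.42335028e-03,  8.99989162e+01]), 'qvel': array([ 0.03494832, -0.08067283,  0.09313268, -0.03776713,  0.0103379 ,
        0.09559637]), 'tau': array([-4.90019477e-05, -3.73138154e+01,  2.53009343e+01,  1.08887174e-02,
       -2.39807952e-05,  4.34769788e-06]), 'position': array([0.14989106, 0.47645434, 0.25249319]), 'tcp_rot': array([[-9.53918663e-01,  3.00064816e-01, -5.38400249e-04],
       [ 3.00065298e-01,  9.53916976e-01, -1.79426504e-03],
       [-2.48066722e-05, -1.87313814e-03, -9.99998245e-01]]), 'wrist_force': array([-0.28000946,  0.45482324,  0.62102651]), 'ft_torque': array([ 0.05902004,  0.00560356, -0.0106386 ]), 'finger_force': 0.0, 'grip_width': 0.08546329468666979}
```

View pics/top0.png

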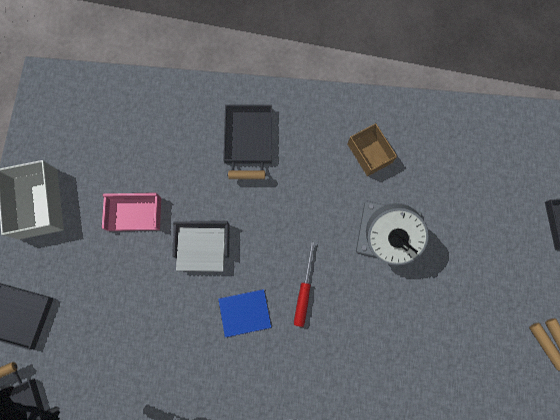

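View pics/side0.png

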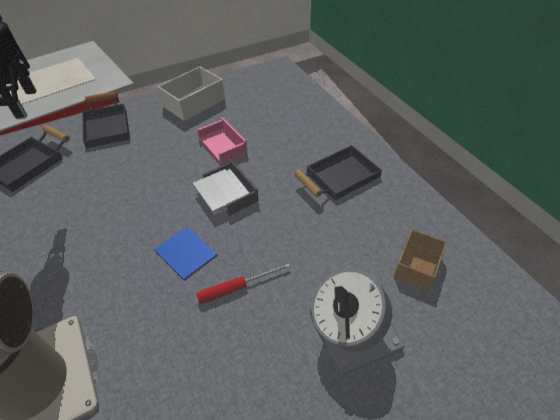

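Top view: three candidates. The dark tray with silver plates is at (201,246), the pink look-alike is at (131,212), and the blue plate is at (245,313). The dark one matches the description: dark steel, with plates sticking out of its open front. The counter's dial is at (398,237), its pointer near (415,252). Next I'll enlarge these and measure them.

Run:
```python
from h import *
t=load('top0');s=load('side0')
z=lambda d,x,y,w,h:cv2.resize(d['image'][y:y+h,x:x+w,::-1],(400,300),interpolation=cv2.INTER_CUBIC)
cv2.imwrite('pics/c0.png',np.vstack([np.hstack([z(t,161,205,80,80*3//4+10),z(t,358,205,80,60)]),np.hstack([z(s,185,155,80,60),z(s,300,262,100,75)])]))
for d,n in((t,'top'),(s,'side')):
    P=cloud(d); hsv=cv2.cvtColor(d['image'],cv2.COLOR_RGB2HSV)
    # plates: bright, unsaturated, z 20..45mm
    roi=np.zeros(P.shape[:2],bool)
    if n=='top': roi[200:285,160:240]=1
    else: roi[155:220,180:265]=1
    Q=P[roi&(P[...,2]>.02)]
    br=roi&(hsv[...,2]>130)&(P[...,2]>.02)
    B=P[br]; print(n,'bright',br.sum(),'z',np.percentile(B[:,2],[5,50,95]).round(4))
    top=B[abs(B[:,2]-np.median(B[:,2]))<.004]
    r=cv2.minAreaRect((top[:,:2]*1000).astype(np.float32)); print(' plate rect',r, cv2.boxPoints(r).round(1).tolist())
    W=P[roi&(P[...,2]>.012)&(hsv[...,2]<110)]
    r=cv2.minAreaRect((W[:,:2]*1000).astype(np.float32)); print(' dark rect',r,cv2.boxPoints(r).round(1).tolist(),np.percentile(W[:,2],[50,90,98]))
    # dial
    roi=np.zeros(P.shape[:2],bool)
    if n=='top': roi[200:275,360:440]=1
    else: roi[265:350,305:395]=1
    m=roi&(hsv[...,2]>140)&(P[...,2]>.07)
    B=P[m]; c=B.mean(0); 
    for _ in range(4):
        U,S,V=np.linalg.svd(B-B.mean(0),full_matrices=0); nn=V[2]*np.sign(V[2][2]); c=B.mean(0); B=B[abs((B-c)@nn)<.003]
    # circle fit by in-plane
    ex=np.array([0,0,1])-nn*nn[2]; ex/=np.linalg.norm(ex); ey=np.cross(nn,ex)
    q=np.stack([(B-c)@ex,(B-c)@ey],1); (cx,cy),rad=cv2.minEnclosingCircle((q*1000).astype(np.float32))
    C=c+ex*cx/1e3+ey*cy/1e3
    print(' dial n',nn.round(3),'tilt',np.degrees(np.arccos(nn[2])),'az',np.degrees(np.arctan2(nn[1],nn[0])),'C',C.round(4),'r',rad)
    H=(P-C)@nn; K=P[roi&(H>.036)&(H<.046)&(np.linalg.norm(P-C,axis=-1)<.055)]
    if len(K)>5:
        k=np.stack([(K-C)@ex,(K-C)@ey],1)*1000; r=cv2.minAreaRect(k.astype(np.float32)); print(' bar top',len(K),k.mean(0),r)
    # dark pointer pixels: radius 26..50 on face (h<8mm)
    q=np.stack([(P-C)@ex,(P-C)@ey],-1)*1000; rr=np.linalg.norm(q,axis=-1)
    pm=roi&(abs(H)<.010)&(rr>24)&(rr<40)&(hsv[...,2]<70)
    a=np.degrees(np.arctan2(-q[pm][:,1],q[pm][:,0])); print(' pointer cw deg',np.sort(a).round(0))
```

```text
top bright 1961 z [0.0269 0.0317 0.0352]
 plate rect ((469.5645751953125, 258.6325988769531), (100.59780883789062, 109.50279235839844), 5.004141330718994) [[414.70001220703125, 308.79998779296875], [424.20001220703125, 199.6999969482422], [524.4000244140625, 208.5], [514.9000244140625, 317.6000061035156]]
 dark rect ((461.94244384765625, 180.97003173828125), (320.4206237792969, 131.112060546875), 68.2002944946289) [[341.6000061035156, 56.599998474121094], [463.29998779296875, 7.900000095367432], [582.2999877929688, 305.3999938964844], [460.6000061035156, 354.1000061035156]] [0.03587186 0.04517127 0.04877753]
 dial n [-0.715 -0.221  0.663] tilt 48.433641196817085 az -162.84751213251394 C [ 0.5266 -0.1818  0.1167] r 58.92879104614258
 bar top 73 [ 7.5206989  -0.26525923] ((7.812941074371338, 0.8533754348754883), (31.574453353881836, 13.205157279968262), 44.87570571899414)
 pointer cw deg [-159.  -33.  -31.  117.]
side bright 1333 z [0.0271 0.0319 0.0343]
 plate rect ((466.3368835449219, 281.718505859375), (101.59355163574219, 163.74559020996094), 4.742135047912598) [[408.8999938964844,
[... 161 characters left out ...]
939453125), (841.6461181640625, 132.52352905273438), 78.5743408203125) [[277.1000061035156, -432.1000061035156], [407.0, -458.3999938964844], [573.7000122070312, 366.6000061035156], [443.79998779296875, 392.79998779296875]] [0.03040092 0.0442855  0.04638029]
 dial n [-0.453  0.246  0.857] tilt 31.018953876426778 az 151.5314233921284 C [ 0.5228 -0.187   0.1156] r 59.571998596191406
 bar top 202 [ 4.08975101 -4.86294841] ((3.7424001693725586, -6.400829315185547), (43.15665054321289, 14.214104652404785), 83.41088104248047)
 pointer cw deg [ 88.  90.  91.  92.  93.  93.  93.  94.  94.  95.  95.  95.  96.  96.
  96.  96.  96.  97.  97.  97.  98.  98.  99.  99.  99. 100. 100. 100.
 100. 100. 103.]
```

View pics/c0.png

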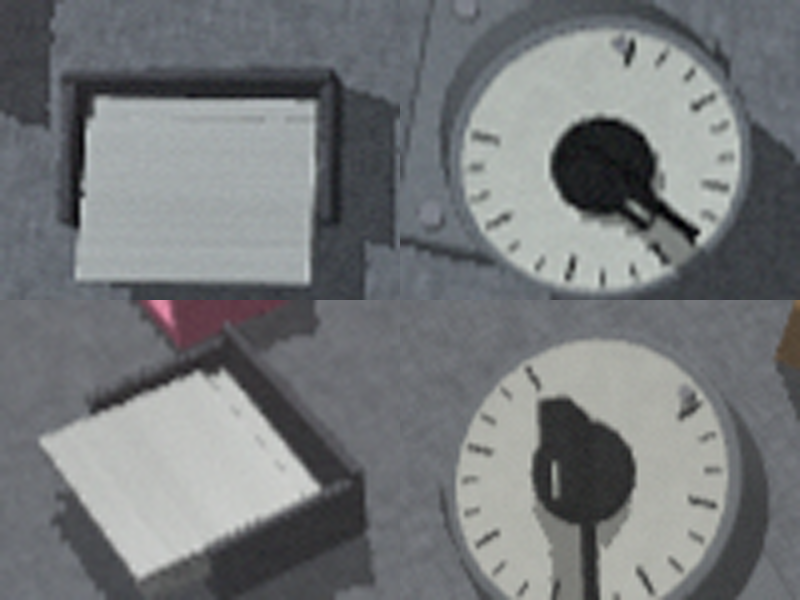

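The crop confirms the dark tray at top (201,246), with silver plates and bare dark walls. The dial pin/zero is at top ≈(402,214), side ≈(371,286), and the pointer tip is at top ≈(417,253). Next I'll refine the geometry by ray casting.

```bash
cat >> h.py <<'E'
def ray(d,u,v):
    K=d['K']; return -d['R'].T@d['t'], d['R'].T@np.array([(u-K[0,2])/K[0,0],(v-K[1,2])/K[1,1],1])
def onplane(d,uv,p,n):
    o,r=ray(d,*uv); return o+r*((p-o)@n)/(r@n)
def tri(rs):
    A=0;b=0
    for o,r in rs:
        r=r/np.linalg.norm(r); M=np.eye(3)-np.outer(r,r); A=A+M; b=b+M@o
    x=np.linalg.solve(A,b); return x,[np.linalg.norm(np.cross(x-o,r/np.linalg.norm(r))).round(4) for o,r in rs]
E
python3 - <<'E'
from h import *
t=load('top0');s=load('side0')
rs=[];E=[]
for d,(x0,y0,x1,y1) in((t,(360,200,440,275)),(s,(305,265,395,350))):
    g=cv2.cvtColor(d['image'],cv2.COLOR_RGB2HSV)[...,2]; m=np.zeros_like(g); m[y0:y1,x0:x1]=(g[y0:y1,x0:x1]>140)*255
    cs,_=cv2.findContours(m,cv2.RETR_EXTERNAL,cv2.CHAIN_APPROX_NONE); c=max(cs,key=cv2.contourArea)
    e=cv2.fitEllipse(cv2.convexHull(c)); print(e); rs.append(ray(d,*e[0])); E.append(e)
C,err=tri(rs); print('C',C,err)
pin,perr=tri([ray(t,402.4,214),ray(s,371,286.)]); print('pin',pin,perr, np.linalg.norm(pin-C))
a=pin-C; phi=np.arctan2(a[1],a[0]); print('phi deg',np.degrees(phi))
T=np.radians(28); 
n=np.array([-np.sin(T)*np.cos(phi),-np.sin(T)*np.sin(phi),np.cos(T)]); ex=np.array([np.cos(T)*np.cos(phi),np.cos(T)*np.sin(phi),np.sin(T)]); ey=np.cross(n,ex)
for d,uv in((t,(402.4,214)),(s,(371,286.))):
    p=onplane(d,uv,C+.002*n,n)-C; print('pin ex,ey',p@ex,p@ey)
p=onplane(t,(417,253),C+.003*n,n)-C; print('ptr',p@ex,p@ey,'cw',np.degrees(np.arctan2(-p@ey,p@ex)))
p=onplane(s,(347.5,337),C+.003*n,n)-C; print('ptr side',p@ex,p@ey,'cw',np.degrees(np.arctan2(-p@ey,p@ex)))
# bar top points by depth
for d in(t,s):
    P=cloud(d); H=(P-C)@n; q=np.stack([(P-C)@ex,(P-C)@ey],-1)*1000
    m=(H>.036)&(H<.047)&(np.linalg.norm(q,axis=-1)<40); k=q[m]; r=cv2.minAreaRect(k.astype(np.float32)); w,V=np.linalg.eigh(np.cov(k.T)); v=V[:,1]
    print('bar',len(k),k.mean(0).round(1),r[1],'cw(mod180)',np.degrees(np.arctan2(-v[1],v[0])), 'H',np.median(H[m]))
    F=P[(abs(H)<.012)&(np.linalg.norm(q,axis=-1)<58)&(np.linalg.norm(q,axis=-1)>30)]; print('face resid H',np.median((F-C)@n))
print('n',n,'ex',ex,'ey',ey)
# tray: fence-top and wall points by depth, dark
for d in(t,s):
    P=cloud(d); g=cv2.cvtColor(d['image'],cv2.COLOR_RGB2HSV)[...,2]
    y=np.radians(5); c,sn=np.cos(y),np.sin(y); X=P[...,0]*c+P[...,1]*sn; Y=-P[...,0]*sn+P[...,1]*c
    reg=(P[...,0]>.40)&(P[...,0]<.58)&(P[...,1]>.17)&(P[...,1]<.36)
    f=reg&(P[...,2]>.040)&(P[...,2]<.05); q=P[f][:,:2]; w,V=np.linalg.eigh(np.cov(q.T)); v=V[:,1]*np.sign(V[1,1])
    print('fence n',len(q),'mean',q.mean(0),'yaw of y dir',np.degrees(np.arctan2(-v[0],v[1])),'X rng',np.percentile(X[f],[2,50,98]),'Y rng',np.percentile(Y[f],[1,99]))
    pl=reg&(g>130)&(P[...,2]>.024); print('plates X',np.percentile(X[pl],[.5,2,98,99.5]),'Y',np.percentile(Y[pl],[.5,2,98,99.5]))
# rays: fence outer corners at z .045, plate front corners at .032, top view
for uv,z in(((173.4,221.8),.045),((228.6,220.9),.045),((176.4,270),.032),((223.5,271.3),.032),((180,228),.032),((225,228),.03)):
    print(uv,onplane(t,uv,np.array([0,0,z]),np.array([0,0,1.])).round(4))
E
```

```text
((397.7003173828125, 236.55181884765625), (51.98068618774414, 56.0778923034668), 74.01399993896484)
((347.469482421875, 306.7635498046875), (66.85494232177734, 71.68250274658203), 26.999313354492188)
C [ 0.52566265 -0.18699435  0.10924492] [np.float64(0.0002), np.float64(0.0002)]
pin [ 0.56926955 -0.18725105  0.14200644] [np.float64(0.0002), np.float64(0.0002)] 0.0545430493771148
phi deg -0.3372772330660044
pin ex,ey 0.05242123265831779 -0.001714023789815779
pin ex,ey 0.05346312149253554 0.002476133353492086
ptr -0.03308320888523745 -0.047105650595435096 cw 125.08110944463428
ptr side -0.028245670864331614 -0.041309442403341265 cw 124.36268935385215
bar 101 [4.4 6.5] (43.543914794921875, 14.221435546875) cw(mod180) -60.47139296311838 H 0.0451767564018982
face resid H 0.006131551975827184
bar 165 [2.9 1.8] (44.04195022583008, 14.149333953857422) cw(mod180) -59.967030323930814 H 0.04550517658783481
face resid H 0.007100383883637783
n [-0.46946343  0.00276357  0.88294759] ex [ 0.88293229 -0.00519753  0.46947156] ey [0.00588656 0.99998267 0.        ]
fence n 168 mean [0.52734708 0.26845172] yaw of y dir 9.525286884512502 X rng [0.50145579 0.55183002 0.55625917] Y rng [0.15266398 0.2805275 ]
plates X [0.44011454 0.4422969  0.53996287 0.54092433] Y [0.16245839 0.16417251 0.26862341 0.27052503]
fence n 122 mean [0.52975806 0.25665074] yaw of y dir 3.3962639753670785 X rng [0.54047446 0.55077794 0.55472422] Y rng [0.15047046 0.27700197]
plates X [0.43901144 0.44000307 0.53831967 0.54012111] Y [0.15669475 0.16178117 0.2674572  0.26939496]
(173.4, 221.8) [0.5257 0.3266 0.045 ]
(228.6, 220.9) [0.5395 0.1969 0.045 ]
(176.4, 270) [0.4149 0.3068 0.032 ]
(223.5, 271.3) [0.4216 0.1969 0.032 ]
(180, 228) [0.5145 0.3121 0.032 ]
(225, 228) [0.5244 0.2056 0.03  ]
```

Emit:
{"api": "play_rows", "payload": {"motion": [[0.4,0.04,-0.035,0,0,0,0.06],[0.4,0.07,-0.065,0,0,0,0.12],[0.4,0.1,-0.09,0,0,0,0.18],[0.4,0.13,-0.12,0,0,0,0.24],[0.4,0.16,-0.145,0,0,0,0.255],[0.4,0.19,-0.17,0,0,0,0.255],[0.4,0.22,-0.2,0,0,0,0.255],[0.4,0.24,-0.22,0,0,0,0.255]]}}

```text
clock: 0.77
position: [0.3915, 0.2547, 0.253]
tcp_rot: [[-0.996, -0.094, -0.0], [-0.094, 0.996, -0.001], [0.0, -0.001, -1.0]]
wrist_force: [-0.1, 0.6, -0.4]
grip_width: 0.0599
finger_force: 0.0
```

Run:
```python
from h import *
d=snap('wrist','w0'); s=ctrl.get_state(); print(s['position'],s['tcp_rot'].round(3),s['joint_positions'].round(1)); print(d['K'],-d['R'].T@d['t'],d['R'].round(3),(d['range_z']>0).mean())
```

```text
[0.39503966 0.25123498 0.2529038 ] [[-0.996 -0.089  0.003]
 [-0.089  0.996 -0.004]
 [-0.003 -0.004 -1.   ]] [32.6 10.2 -4.4 75.4 -0.3 27.5]
[[325.1922621    0.         279.69763481]
 [  0.         325.1922621  213.48905679]
 [  0.           0.           1.        ]] [0.30675223 0.24740972 0.37371874] [[-0.095  0.995  0.   ]
 [ 0.94   0.09   0.328]
 [ 0.327  0.031 -0.945]] 0.9962712585034014
```

View pics/w0.png

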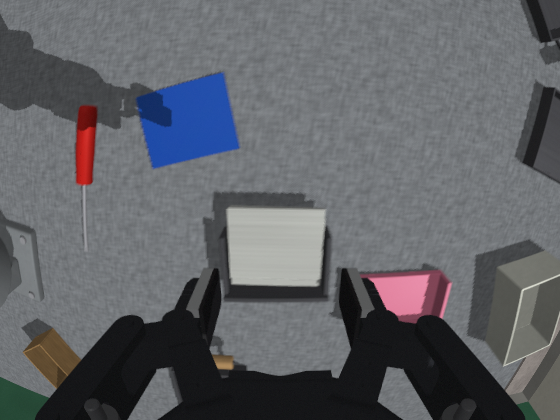

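The wrist view shows the tray at (275,250): plates' front edge on row ≈208, fence top on row ≈297. The blue plate at (188,120) and the pink tray at (410,290) stand clear of it.

```bash
cat >> h.py <<'E'
def wonz(d,uv,z):
    q=cv2.fisheye.undistortPoints(np.array(uv,float).reshape(-1,1,2),d['K'],np.zeros(4))[:,0]
    o=-d['R'].T@d['t']; r=np.c_[q,np.ones(len(q))]@d['R']
    return o+r*((z-o[2])/r[:,2])[:,None]
E
python3 - <<'E'
from h import *
d=load('w0'); V=cv2.cvtColor(d['image'],cv2.COLOR_RGB2HSV)[...,2]; S=cv2.cvtColor(d['image'],cv2.COLOR_RGB2HSV)[...,1]
m=np.zeros_like(V); m[190:310,215:335]=((V>130)&(S<50))[190:310,215:335]*255
c=max(cv2.findContours(m,0,cv2.CHAIN_APPROX_NONE)[0],key=cv2.contourArea)[:,0]
def edge(rows_from,name,z,pts):
    w=wonz(d,pts,z); vx,vy,x0,y0=cv2.fitLine(w[:,:2].astype(np.float32),cv2.DIST_HUBER,0,.01,.01).ravel()
    a=np.degrees(np.arctan2(vy,vx)); print(name,'line angle',a,'at',x0,y0,'n',len(w))
# front edge of plates: topmost bright per column
cols=range(240,315); 
edge(0,'plate front(z32)',.032,[(u,np.where(m[:,u])[0].min()) for u in cols])
edge(0,'plate far',.032,[(u,np.where(m[:,u])[0].max()) for u in cols])
edge(0,'plate left',.032,[(np.where(m[v])[0].min(),v) for v in range(215,280)])
edge(0,'plate right',.032,[(np.where(m[v])[0].max(),v) for v in range(215,280)])
for u in(240,275,310): print(u,'V',V[185:315:1,u].tolist())
print('row 250',V[250,212:340].tolist())
print('row 290',V[290,212:340].tolist())
P=cloud(d)
E
```

```text
plate front(z32) line angle -85.67153 at 0.41878584 0.26092774 n 75
plate far line angle -85.54501 at 0.5159355 0.2812162 n 75
plate left line angle 4.7419186 at 0.48098257 0.20397325 n 65
plate right line angle 3.145363 at 0.47681302 0.31362784 n 65
240 V [132, 129, 128, 132, 134, 122, 108, 93, 77, 75, 75, 73, 71, 72, 73, 76, 74, 74, 72, 78, 91, 97, 124, 152, 178, 176, 177, 178, 179, 180, 178, 178, 179, 181, 181, 181, 182, 182, 180, 177, 174, 173, 175, 178, 178, 178, 175, 174, 175, 176, 176, 179, 176, 174, 174, 176, 175, 175, 174, 176, 177, 179, 179, 181, 181, 179, 179, 181, 183, 180, 179, 180, 182, 181, 180, 179, 179, 180, 178, 177, 178, 178, 179, 181, 179, 178, 180, 181, 182, 180, 180, 182, 180, 178, 178, 179, 181, 182, 170, 124, 65, 39, 38, 39, 41, 39, 41, 40, 39, 40, 40, 40, 42, 56, 67, 70, 81, 108, 127, 132, 132, 128, 124, 122, 125, 123, 126, 126, 122, 118]
275 V [121, 121, 124, 124, 127, 125, 119, 104, 88, 78, 75, 75, 71, 70, 71, 74, 71, 73, 71, 76, 78, 87, 94, 134, 163, 179, 176, 178, 181, 180, 179, 177, 178, 180, 180, 178, 182, 184, 184, 181, 176, 175, 175, 177, 178, 177, 17
[... 1490 characters left out ...]
3, 182, 182, 182, 182, 182, 181, 182, 181, 182, 182, 181, 183, 182, 182, 181, 171, 141, 120, 92, 28, 35, 51, 64, 71, 77, 84, 99, 110, 117, 122, 121, 120, 117, 115, 116]
row 290 [15, 17, 16, 20, 22, 25, 24, 26, 42, 126, 118, 103, 87, 73, 73, 69, 60, 45, 41, 40, 42, 41, 39, 42, 41, 42, 42, 41, 39, 41, 41, 42, 40, 40, 42, 41, 42, 42, 40, 42, 41, 41, 43, 42, 41, 40, 42, 41, 41, 41, 41, 38, 40, 41, 41, 40, 42, 42, 42, 40, 40, 40, 40, 42, 41, 41, 42, 42, 41, 41, 40, 41, 42, 41, 42, 42, 40, 41, 41, 42, 42, 41, 42, 42, 42, 40, 40, 41, 41, 41, 41, 41, 41, 40, 40, 42, 40, 42, 43, 42, 42, 42, 41, 43, 41, 42, 41, 42, 42, 39, 35, 46, 59, 72, 77, 81, 104, 117, 130, 130, 128, 127, 123, 107, 82, 70, 70, 47]
```

Run:
```python
from h import *
d=load('w0'); V=cv2.GaussianBlur(cv2.cvtColor(d['image'],cv2.COLOR_RGB2HSV)[...,2],(5,1),0).astype(float)
def cross(col,a,b,th):
    for v in range(a,b):
        if col[v]<th<=col[v+1]: return v+(th-col[v])/(col[v+1]-col[v])
def fit(pts,z,name):
    w=wonz(d,pts,z)[:,:2]; vx,vy,x0,y0=cv2.fitLine(w.astype(np.float32),cv2.DIST_HUBER,0,.001,.001).ravel(); s=np.sign(vy) if abs(vy)>abs(vx) else np.sign(vx)
    print(name,len(w),np.degrees(np.arctan2(vy*s,vx*s)).round(2),(x0.round(4),y0.round(4))); return np.array([x0,y0])
for th,n in((55,'inner'),(90,'outer')):
    fit([(u,v) for u in range(232,320,2) if (v:=cross(V[:,u],288,306,th))],.045,'fence '+n)
for v in(255,265,275):
    print(v,V[v,215:236].round().tolist(),V[v,315:340].round().tolist())
print(wonz(d,[(225.5,255),(228,255)],.038)[:,:2].tolist())
```

```text
fence inner 44 95.93 (np.float32(0.5287), np.float32(0.2622))
fence outer 44 95.67 (np.float32(0.5337), np.float32(0.2633))
255 [74.0, 73.0, 73.0, 72.0, 70.0, 69.0, 69.0, 71.0, 71.0, 67.0, 60.0, 56.0, 69.0, 100.0, 135.0, 160.0, 173.0, 177.0, 178.0, 179.0, 179.0] [181.0, 181.0, 181.0, 180.0, 177.0, 167.0, 146.0, 112.0, 73.0, 48.0, 44.0, 54.0, 64.0, 72.0, 81.0, 94.0, 110.0, 123.0, 130.0, 129.0, 126.0, 123.0, 121.0, 122.0, 122.0]
265 [69.0, 68.0, 69.0, 70.0, 70.0, 69.0, 69.0, 70.0, 71.0, 70.0, 64.0, 57.0, 59.0, 84.0, 122.0, 155.0, 172.0, 177.0, 178.0, 178.0, 179.0] [179.0, 179.0, 178.0, 176.0, 166.0, 145.0, 112.0, 74.0, 47.0, 40.0, 48.0, 61.0, 71.0, 80.0, 90.0, 103.0, 114.0, 121.0, 125.0, 126.0, 128.0, 127.0, 126.0, 124.0, 124.0]
275 [15.0, 15.0, 19.0, 30.0, 47.0, 62.0, 68.0, 69.0, 70.0, 70.0, 68.0, 64.0, 62.0, 71.0, 99.0, 136.0, 164.0, 178.0, 181.0, 182.0, 182.0] [181.0, 181.0, 180.0, 173.0, 155.0, 124.0, 83.0, 50.0, 39.0, 44.0, 55.0, 66.0, 75.0, 85.0, 98.0, 111.0, 121.0, 126.0, 128.0, 128.0, 122.0, 108.0, 92.0, 79.0, 70.0]
[[0.4795817668708432, 0.20069363634689177], [0.4792558753968874, 0.20363297619380794]]
```

Emit:
{"api": "play_rows", "payload": {"motion": [[0,-0.015,-0.0085,-0.03,0,0,0.003],[0,-0.015,-0.0085,-0.07,0,0,0.003],[0,-0.015,-0.0085,-0.11,0,0,0.003],[0,-0.015,-0.0085,-0.15,0,0,0.003],[0,-0.015,-0.0085,-0.18,0,0,0.003],[0,-0.015,-0.0085,-0.205,0,0,0.003],[0,-0.015,-0.0085,-0.222,0,0,0.003],[0,-0.015,-0.0085,-0.225,0,0,0.003]]}}

```text
clock: 1.48
position: [0.3722, 0.2468, 0.025]
tcp_rot: [[-0.995, -0.1, -0.006], [-0.1, 0.995, -0.004], [0.007, -0.003, -1.0]]
wrist_force: [-0.8, -0.1, 0.2]
grip_width: 0.0429
finger_force: 0.0
```

Emit:
{"api": "play_rows", "payload": {"motion": [[0,0,0,0,0,0,0],[0,0,0,-0.002,0,0,0],[0,0,0,-0.004,0,0,0]]}}

```text
clock: 1.73
position: [0.3762, 0.2493, 0.0256]
tcp_rot: [[-0.995, -0.1, 0.003], [-0.1, 0.995, 0.002], [-0.003, 0.001, -1.0]]
wrist_force: [0.5, -0.3, 0.2]
grip_width: 0.0424
finger_force: 0.0
```

Run:
```python
from h import *
d=snap('wrist','w1'); s=snap('side','s1')
a=d['image'][160:400,120:440,::-1]; b=s['image'][120:240,140:300,::-1]
cv2.imwrite('pics/c1.png',np.hstack([cv2.resize(a,(400,300)),cv2.resize(b,(400,300),interpolation=cv2.INTER_CUBIC)]))
t=ctrl.get_state(); print(t['position'],t['tcp_rot'].round(3).tolist(),t['joint_positions'].round(1),t['wrist_force'])
```

```text
[0.37580631 0.24901383 0.02527074] [[-0.995, -0.1, 0.002], [-0.1, 0.995, 0.001], [-0.002, 0.001, -1.0]] [ 33.5  22.2 -26.6  41.1  -0.   27.8] [0.23177917 0.43625775 0.06316089]
```

View pics/c1.png

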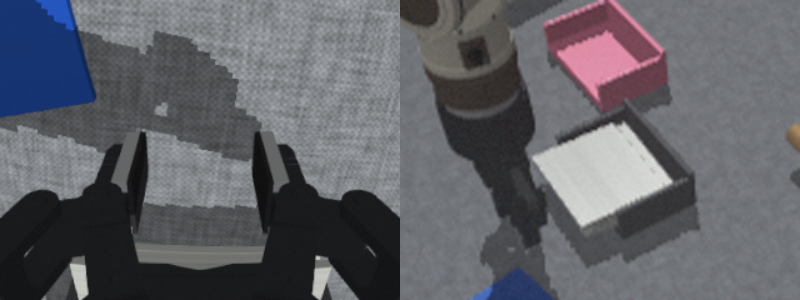

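Emit:
{"api": "play_rows", "payload": {"motion": [[0,0.015,0.0015,0,0,0,0],[0,0.025,0.0025,0,0,0,0],[0,0.03,0.003,0,0,0,0],[0,0.034,0.0034,0,0,0,0],[0,0.038,0.0038,0,0,0,0],[0,0.042,0.0042,0,0,0,0],[0,0.044,0.0044,0,0,0,0],[0,0.046,0.0046,0,0,0,0]]}}

```text
clock: 2.5
position: [0.4201, 0.2528, 0.024]
tcp_rot: [[-0.995, -0.101, -0.002], [-0.101, 0.995, -0.0], [0.002, -0.0, -1.0]]
wrist_force: [-3.4, 0.6, 2.1]
grip_width: 0.0426
finger_force: 2.0
```

Emit:
{"api": "play_rows", "payload": {"motion": [[0,0.001,0.0001,0,0,0,0],[0,0.002,0.0002,0,0,0,0],[0,0.003,0.0003,0,0,0,0],[0,0.003,0.0003,0,0,0,0]]}}

```text
clock: 2.83
position: [0.4239, 0.2533, 0.024]
tcp_rot: [[-0.995, -0.1, -0.0], [-0.1, 0.995, -0.0], [0.0, -0.0, -1.0]]
wrist_force: [-2.6, -0.1, -1.4]
grip_width: 0.0428
finger_force: 1.2
```

Emit:
{"api": "play_rows", "payload": {"motion": [[0,0.001,0.0001,0,0,0,0],[0,0.002,0.0002,0,0,0,0],[0,0.002,0.0002,0,0,0,0]]}}

```text
clock: 3.08
position: [0.4262, 0.2535, 0.0242]
tcp_rot: [[-0.995, -0.1, 0.0], [-0.1, 0.995, -0.0], [-0.0, -0.0, -1.0]]
wrist_force: [-2.0, -0.5, -1.3]
grip_width: 0.0427
finger_force: 1.1
```

Emit:
{"api": "play_rows", "payload": {"motion": [[0,0.001,0.0001,0,0,0,0],[0,0.002,0.0002,0,0,0,0],[0,0.002,0.0002,0,0,0,0]]}}

```text
clock: 3.33
position: [0.4275, 0.2536, 0.0242]
tcp_rot: [[-0.995, -0.1, -0.001], [-0.1, 0.995, -0.0], [0.001, -0.0, -1.0]]
wrist_force: [-4.2, 0.1, 0.5]
grip_width: 0.0428
finger_force: 2.4
```

Emit:
{"api": "play_rows", "payload": {"motion": [[0,0.001,0.0001,0,0,0,0],[0,0.0015,0.0001,0,0,0,0],[0,0.0015,0.0001,0,0,0,0]]}}

```text
clock: 3.58
position: [0.4275, 0.2536, 0.0242]
tcp_rot: [[-0.995, -0.101, -0.004], [-0.101, 0.995, -0.0], [0.004, 0.0, -1.0]]
wrist_force: [-7.8, -0.2, 3.7]
grip_width: 0.0425
finger_force: 4.2
```

Emit:
{"api": "play_rows", "payload": {"motion": [[0,0.001,0.0001,0,0,0,0],[0,0.0015,0.0001,0,0,0,0],[0,0.0015,0.0001,0,0,0,0]]}}

```text
clock: 3.83
position: [0.4275, 0.2536, 0.0241]
tcp_rot: [[-0.995, -0.101, -0.007], [-0.101, 0.995, -0.0], [0.007, 0.0, -1.0]]
wrist_force: [-12.1, -0.0, 6.7]
grip_width: 0.0424
finger_force: 5.9
```

The arm has stalled at x=0.4275, the predicted flush point, with force rising. I'll back off and lift, then check.

Emit:
{"api": "play_rows", "payload": {"motion": [[0,0.001,0.0001,0,0,0,0],[0,0.001,0.0001,0,0,0,0],[0,-0.002,0,0,0,0,0],[0,-0.01,-0.001,0,0,0,0],[0,-0.03,-0.003,0,0,0,0],[0,-0.05,-0.005,0.02,0,0,0],[0,-0.05,-0.005,0.06,0,0,0],[0,-0.05,-0.005,0.1,0,0,0]]}}

```text
clock: 4.5
position: [0.3795, 0.248, 0.1245]
tcp_rot: [[-0.995, -0.101, -0.002], [-0.101, 0.995, -0.002], [0.002, -0.002, -1.0]]
wrist_force: [1.8, 0.6, 1.3]
grip_width: 0.0426
finger_force: 0.0
```

Emit:
{"api": "play_rows", "payload": {"motion": [[1,0,0,0.04,0,0,0],[1,0,0,0.08,0,0,0],[1,0,0,0.12,0,0,0],[1,0,0,0.16,0,0,0],[1,0,0,0.16,0,0,0],[1,0,0,0.16,0,0,0]]}}

```text
clock: 5.0
position: [0.3835, 0.2502, 0.2881]
tcp_rot: [[-0.995, -0.1, 0.009], [-0.1, 0.995, 0.005], [-0.01, 0.004, -1.0]]
wrist_force: [0.1, 0.6, -0.1]
grip_width: 0.0856
finger_force: 0.0
```

Run:
```python
from h import *
d=snap('wrist','w2'); t=ctrl.get_state(); print(t['position'],t['joint_positions'].round(1))
P=wonz(d,[(280,250)],.03);print(P)
s=snap('side','s2'); tt=snap('top','t2')
z=lambda im:cv2.resize(im[...,::-1],(400,300),interpolation=cv2.INTER_CUBIC)
cv2.imwrite('pics/c2.png',np.vstack([np.hstack([z(d['image'][180:300,200:360]),z(s['image'][155:215,185:265])]),np.hstack([z(tt['image'][210:270,161:241]),z(d['image'])])]))
```

```text
[0.38233147 0.24948843 0.28576041] [33.1  7.9 -2.2 79.6 -0.  27.4]
[[0.48218291 0.26270232 0.03      ]]
```

View pics/c2.png

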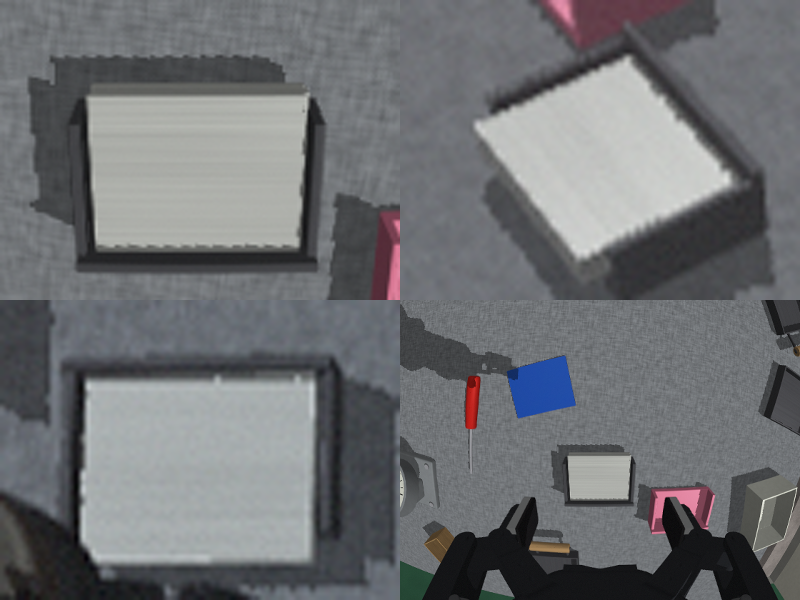

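The lower-right panel is the full wrist view. In the other three, all four plates sit flush against the fence with their edges aligned, so the stack is done. On to the counter.

Emit:
{"api": "play_rows", "payload": {"motion": [[1,0.005,-0.04,0,0,0,0],[1,0.01,-0.08,0.005,0,0,0],[1,0.015,-0.12,0.01,0,0,0],[1,0.02,-0.16,0.015,0,0,0],[1,0.025,-0.2,0.015,0,0,0],[1,0.03,-0.24,0.015,0,0,0],[1,0.03,-0.28,0.015,0,0,-0.06],[1,0.03,-0.32,0.015,0,0,-0.06]]}}

```text
clock: 5.82
position: [0.4102, -0.073, 0.2976]
tcp_rot: [[-1.0, -0.003, -0.003], [-0.003, 1.0, 0.0], [0.003, 0.0, -1.0]]
wrist_force: [0.5, -0.4, -0.3]
grip_width: 0.0851
finger_force: 0.0
```

Emit:
{"api": "play_rows", "payload": {"motion": [[1,0,0,0,0,0,0],[1,0,0,0,0,0,0],[1,0,0,0,0,0,0],[1,0,0,0,0,0,0]]}}

```text
clock: 6.15
position: [0.4108, -0.07, 0.2985]
tcp_rot: [[-1.0, -0.008, -0.002], [-0.008, 1.0, 0.001], [0.002, 0.001, -1.0]]
wrist_force: [-0.3, -0.1, 0.6]
grip_width: 0.0855
finger_force: 0.0
```

Run:
```python
from h import *
d=snap('wrist','w3');t=ctrl.get_state(); print(t['position'],t['joint_positions'].round(1),t['qvel'].round(2))
```

```text
[ 0.41091059 -0.06972576  0.29874171] [ -9.6   3.4  -5.3  81.3   0.  -10.1] [ 0.54 -0.26  0.41  0.1  -0.09 -0.12]
```

Emit:
{"api": "play_rows", "payload": {"motion": [[1,0,-0.03,0,0,0,0],[1,0,-0.07,0,0,0,0],[1,0,-0.1,0,0,0,0],[1,0,-0.12,0,0,0,0],[1,0,-0.12,0,0,0,0],[1,0,-0.12,0,0,0,0],[1,0,-0.12,0,0,0,0]]}}

```text
clock: 6.78
position: [0.4113, -0.1896, 0.2991]
tcp_rot: [[-1.0, -0.008, -0.0], [-0.008, 1.0, 0.001], [0.0, 0.001, -1.0]]
wrist_force: [0.0, 0.4, -0.2]
grip_width: 0.0853
finger_force: 0.0
```

Run:
```python
from h import *
d=snap('wrist','w4');t=ctrl.get_state(); print(t['position'],t['joint_positions'].round(1),t['qvel'].round(2))
a=load('w3')['image']; z=lambda im:cv2.resize(im[...,::-1],(400,300),interpolation=cv2.INTER_CUBIC)
cv2.imwrite('pics/c3.png',np.hstack([z(a),z(d['image'])]))
```

```text
[ 0.41124967 -0.18945589  0.29922739] [-24.7   7.5  -0.7  81.9   0.  -25.3] [ 0.05 -0.19  0.04 -0.11 -0.04 -0.15]
```

View pics/c3.png

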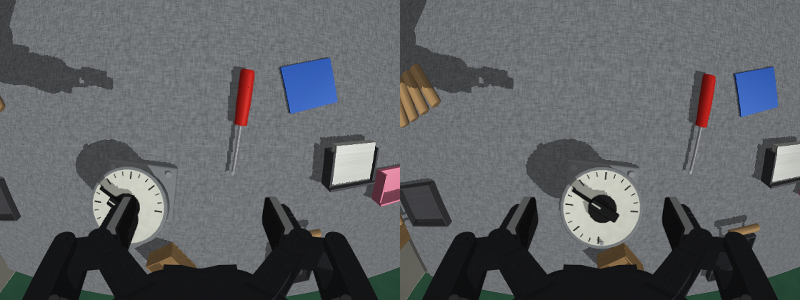

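The left picture (w3) has the dial partly hidden by a finger. The right one (w4) shows it clear at about full-frame (280,291). I'll measure there and combine it with the top camera.

Run:
```python
from h import *
d=load('w4'); t=load('top0')
cv2.imwrite('pics/c4.png',cv2.resize(d['image'][225:355,215:345,::-1],(600,600),interpolation=cv2.INTER_CUBIC))
def wray(d,uv):
    q=cv2.fisheye.undistortPoints(np.array(uv,float).reshape(1,1,2),d['K'],np.zeros(4))[0,0]; return -d['R'].T@d['t'], d['R'].T@np.r_[q,1]
es=[]
for dd,(x0,y0,x1,y1),fe in((d,(215,225,345,355),1),(t,(360,200,440,275),0)):
    g=cv2.cvtColor(dd['image'],cv2.COLOR_RGB2HSV)[...,2]; 
    for th in (150,):
        m=np.zeros_like(g); m[y0:y1,x0:x1]=(g[y0:y1,x0:x1]>th)*255
        c=max(cv2.findContours(m,0,cv2.CHAIN_APPROX_NONE)[0],key=cv2.contourArea)
        h=cv2.convexHull(c).astype(np.float64)
        n=cv2.fisheye.undistortPoints(h.reshape(-1,1,2),dd['K'],np.zeros(4)) if fe else cv2.undistortPoints(h.reshape(-1,1,2),dd['K'],None)
        e=cv2.fitEllipse((n*1000).astype(np.float32)); print(th,e,cv2.fitEllipse(h.astype(np.float32)))
    es.append((-dd['R'].T@dd['t'],dd['R'].T@np.r_[np.array(e[0])/1000,1]))
print('C',tri(es)); 
for o,r in es: print('at z.115',o+r*(.115-o[2])/r[2])
P=cloud(t)
# check wrist range: is range_z along axis usable? use fisheye rays
v,u=np.mgrid[225:355,215:345]; uv=np.c_[u.ravel(),v.ravel()]
q=cv2.fisheye.undistortPoints(uv[:,None].astype(float),d['K'],np.zeros(4))[:,0]
W=((np.c_[q,np.ones(len(q))]*d['range_z'][v,u].reshape(-1,1))-d['t'])@d['R']
g=cv2.cvtColor(d['image'],cv2.COLOR_RGB2HSV)[...,2][v,u].ravel()
B=W[(g>150)&(W[:,2]>.07)]
for _ in range(5):
    c=B.mean(0); nn=np.linalg.svd(B-c,full_matrices=0)[2][2]; nn*=np.sign(nn[2]); B=B[abs((B-c)@nn)<.004]
print('depth plane n',nn,'tilt',np.degrees(np.arccos(nn[2])),'c',c,len(B))
K=W[(g<90)&((W-c)@nn>.033)&((W-c)@nn<.05)]; print('bar pts',len(K),K.mean(0),((K-c)@nn).mean())
```

```text
150 ((6.765155792236328, 248.7410125732422), (340.1905212402344, 349.7380065917969), 6.769698619842529) ((281.80963134765625, 290.6286315917969), (106.13573455810547, 107.6727294921875), 71.69475555419922)
150 ((257.6994323730469, 59.136314392089844), (114.82353973388672, 123.51028442382812), 76.07157897949219) ((397.7558288574219, 236.59054565429688), (51.75296401977539, 55.66823196411133), 76.07157897949219)
C (array([ 0.52400635, -0.18519021,  0.11645776]), [np.float64(0.0001), np.float64(0.0001)])
at z.115 [ 0.52490697 -0.18510635  0.115     ]
at z.115 [ 0.52431864 -0.18561948  0.115     ]
depth plane n [-0.45622867  0.06533107  0.88746113] tilt 27.44407290026901 c [ 0.53247023 -0.17492119  0.12022787] 3437
bar pts 573 [ 0.50385977 -0.18215187  0.15103966] 0.03992478608091525
```

View pics/c4.png

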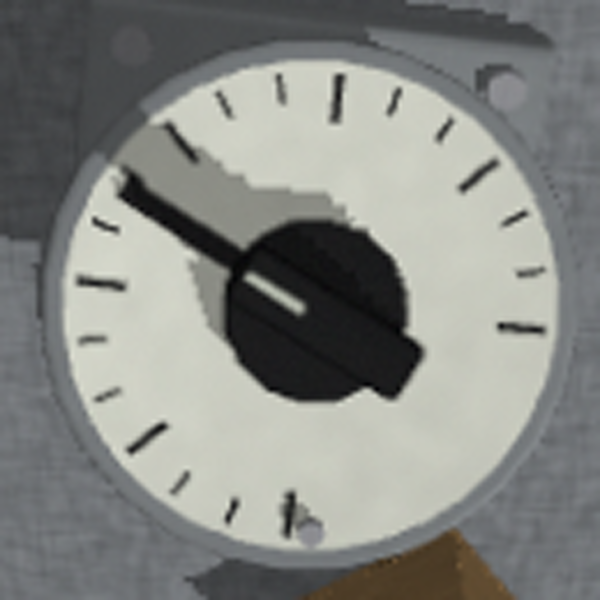

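The enlarged dial shows the zero tick at crop (290,512), the 180° tick at (338,98), the 90° tick at (101,283), the 270° tick at (521,328) and the pointer tip at (128,183). The stop pin is at (310,530). I'll cast these onto the face plane.

```bash
cat > k.py <<'E'
from h import *
d=load('w4'); C=np.array([.524,-.1855,.1155]); T=np.radians(28)
def cast(uv,off,n):
    uv=np.array(uv)/4.615+[215,225]; q=cv2.fisheye.undistortPoints(uv.reshape(1,1,2).astype(float),d['K'],np.zeros(4))[0,0]
    o=-d['R'].T@d['t'];r=d['R'].T@np.r_[q,1]; p=C+off*n; return o+r*((p-o)@n)/(r@n)-C
phi=0
for _ in range(10):
    n=np.array([-np.sin(T)*np.cos(phi),-np.sin(T)*np.sin(phi),np.cos(T)]); ex=np.array([np.cos(T)*np.cos(phi),np.cos(T)*np.sin(phi),np.sin(T)]); ey=np.cross(n,ex)
    a=cast((290,512),0,n)-cast((338,98),0,n); b=cast((521,328),0,n)-cast((101,283),0,n) # 0-180 ->ex ; 270-90 -> ey
    e=a/np.linalg.norm(a)+np.cross(b,n)/np.linalg.norm(b)
    phi+=np.arctan2(e@ey,e@ex)
if __name__=='__main__':
    print('phi',np.degrees(phi),'n',n.round(4),'ex',ex.round(4),'ey',ey.round(4))
    f=lambda uv,o:(lambda p:(round(1e3*p@ex,1),round(1e3*p@ey,1),'cw',np.degrees(np.arctan2(-p@ey,p@ex)).round(1)))(cast(uv,o,n))
    for nm,uv,o in(('0',(290,512),0),('90',(101,283),0),('180',(338,98),0),('270',(521,328),0),('tip',(128,183),.003),('pin',(310,530),.007),('bar end1',(423,352),.041),('bar end2',(393,400),.041),('barline a',(245,282),.041),('barline b',(302,310),.041)): print(nm,f(uv,o))
E
python3 k.py
```

```text
phi -6.943173532878369 n [-0.466   0.0568  0.8829] ex [ 0.8765 -0.1067  0.4695] ey [0.1209 0.9927 0.    ]
0 (np.float64(49.9), np.float64(1.6), 'cw', np.float64(-1.9))
90 (np.float64(-0.8), np.float64(-49.7), 'cw', np.float64(90.9))
180 (np.float64(-51.9), np.float64(1.6), 'cw', np.float64(-178.2))
270 (np.float64(-0.8), np.float64(52.5), 'cw', np.float64(-90.9))
tip (np.float64(-25.6), np.float64(-45.9), 'cw', np.float64(119.1))
pin (np.float64(52.3), np.float64(6.3), 'cw', np.float64(-6.8))
bar end1 (np.float64(3.0), np.float64(22.6), 'cw', np.float64(-82.5))
bar end2 (np.float64(14.0), np.float64(17.4), 'cw', np.float64(-51.1))
barline a (np.float64(-8.1), np.float64(-17.0), 'cw', np.float64(115.4))
barline b (np.float64(-3.5), np.float64(-4.3), 'cw', np.float64(129.0))
```

Run:
```python
from k import *
from scipy.spatial.transform import Rotation as R
Cc=C-.0009*ex+.0015*ey; s=ctrl.get_state(); Rc=s['tcp_rot']; p=s['position']
Re=np.c_[-ex,ey,-n]; Rs=R.from_rotvec(-n*np.radians(117.3)).as_matrix()@Re
rv=R.from_matrix(Rs@Rc.T).as_rotvec(degrees=True); print('full',rv/90,np.linalg.norm(rv),'half',rv/180)
for h in(.11,.036): print(h,Cc+h*n,'shift',Cc+h*n-p)
print('n*117.3/2/90',n*117.3/180)
```

```text
full [ 0.31320002 -0.21580052 -1.35337542] 126.52249590124237 half [ 0.15660001 -0.10790026 -0.67668771]
0.11 [ 0.47212934 -0.17767222  0.21220171] shift [ 0.06087967  0.01178367 -0.08702568]
0.036 [ 0.50661547 -0.18187187  0.14686359] shift [ 0.0953658   0.00758402 -0.1523638 ]
n*117.3/2/90 [-0.30369538  0.03698339  0.57538751]
```

Emit:
{"api": "play_rows", "payload": {"motion": [[1,0,0,0,0.0174,-0.012,-0.0752],[1,0,0,0,0.0348,-0.024,-0.1504],[1,0,0,0,0.0522,-0.036,-0.2256],[1,0,0,0,0.0696,-0.048,-0.3008],[1,0,0,0,0.087,-0.06,-0.376],[1,0,0,0,0.1044,-0.072,-0.4512],[1,0,0,0,0.1218,-0.084,-0.5264],[1,0,0,0,0.1392,-0.096,-0.6016]]}}

```text
clock: 7.5
position: [0.4113, -0.1896, 0.2994]
tcp_rot: [[-0.58, 0.783, 0.224], [0.814, 0.568, 0.12], [-0.033, 0.252, -0.967]]
wrist_force: [0.2, 0.4, -0.1]
grip_width: 0.0853
finger_force: 0.0
```

Emit:
{"api": "play_rows", "payload": {"motion": [[1,0,0,0,0.0174,-0.012,-0.0752],[1,0,0,0,0.0348,-0.024,-0.1504],[1,0,0,0,0.0522,-0.036,-0.2256],[1,0,0,0,0.0696,-0.048,-0.3008],[1,0,0,0,0.087,-0.06,-0.376],[1,0,0,0,0.1044,-0.072,-0.4512],[1,0,0,0,0.1218,-0.084,-0.5264],[1,0,0,0,0.1392,-0.096,-0.6016]]}}

```text
clock: 8.17
position: [0.411, -0.1895, 0.2994]
tcp_rot: [[0.312, 0.842, 0.439], [0.938, -0.348, 0.001], [0.154, 0.412, -0.898]]
wrist_force: [0.1, -0.1, 0.2]
grip_width: 0.0854
finger_force: 0.0
```

Emit:
{"api": "play_rows", "payload": {"motion": [[1,0.02,0.004,-0.025,0.0174,-0.012,-0.0752],[1,0.04,0.008,-0.05,0.0348,-0.024,-0.1504],[1,0.06,0.012,-0.075,0.0348,-0.024,-0.1504],[1,0.061,0.012,-0.087,0.0348,-0.024,-0.1504],[1,0.061,0.012,-0.087,0.0348,-0.024,-0.1504],[1,0.061,0.012,-0.087,0.0348,-0.024,-0.1504]]}}

```text
clock: 8.67
position: [0.4716, -0.1773, 0.2116]
tcp_rot: [[0.51, 0.724, 0.464], [0.833, -0.551, -0.055], [0.216, 0.414, -0.884]]
wrist_force: [-0.8, -0.5, 0.7]
grip_width: 0.0853
finger_force: 0.0
```

```bash
cat > r.py <<'E'
from k import *
from scipy.spatial.transform import Rotation as R
Cc=C-.0009*ex+.0015*ey; s=ctrl.get_state(); p=s['position']; Rc=s['tcp_rot']
Re=np.c_[-ex,ey,-n]
def rep(th,h):
    Rs=R.from_rotvec(-n*np.radians(th)).as_matrix()@Re
    print('shift',(Cc+h*n-p).round(4),'turn/90',(R.from_matrix(Rs@Rc.T).as_rotvec(degrees=True)/90).round(4),'j',s['joint_positions'].round(1),'F',s['wrist_force'].round(1),s['ft_torque'].round(2),'w',s['grip_width'])
E
python3 -c "
from r import *
rep(117.3,.036)"
```

```text
shift [ 0.035  -0.0046 -0.0647] turn/90 [-0.0015 -0.0015  0.    ] j [-25.4  -1.6 -30.6  34.4   8.6 100.9] F [-0.8 -0.5  0.7] [-0.02  0.42  0.  ] w 0.08525439359334251
```

Emit:
{"api": "play_rows", "payload": {"motion": [[1,0.009,-0.001,-0.016,0,0,0],[1,0.018,-0.002,-0.032,0,0,0],[1,0.026,-0.003,-0.048,0,0,0],[1,0.031,-0.004,-0.058,0,0,0],[1,0.035,-0.0045,-0.065,0,0,0],[1,0.035,-0.0045,-0.065,0,0,0],[1,0.035,-0.0045,-0.065,0,0,0]]}}

```text
clock: 9.25
position: [0.5074, -0.1837, 0.1483]
tcp_rot: [[0.511, 0.722, 0.466], [0.832, -0.552, -0.057], [0.216, 0.417, -0.883]]
wrist_force: [0.4, -0.1, 0.6]
grip_width: 0.0854
finger_force: 0.0
```

Emit:
{"api": "play_rows", "payload": {"motion": [[-1,0,0,0,0,0,0],[-1,0,0,0,0,0,0],[-1,0,0,0,0,0,0],[-1,0,0,0,0,0,0],[-1,0,0,0,0,0,0],[-1,0,0,0,0,0,0],[-1,0,0,0,0,0,0],[-1,0,0,0,0,0,0]], "squeeze": 30}}

```text
clock: 9.92
position: [0.5066, -0.1832, 0.1474]
tcp_rot: [[0.512, 0.722, 0.465], [0.831, -0.553, -0.056], [0.216, 0.416, -0.883]]
wrist_force: [-6.1, 2.6, 5.8]
grip_width: 0.0131
finger_force: 31.3
```

```bash
python3 -c "
from r import *
rep(117.3,.036)"
```

```text
shift [ 0.0001  0.0013 -0.0005] turn/90 [-0.0012 -0.0005  0.0016] j [-24.    6.9 -32.8  23.4   7.9 102.3] F [-6.1  2.6  5.8] [0.37 0.9  0.15] w 0.013127056948066993
```

Emit:
{"api": "play_rows", "payload": {"motion": [[-1,-0.0007,0,0.0013,-0.0362,0.0044,0.0687],[-1,-0.0007,0,0.0013,-0.0725,0.0088,0.1374],[-1,-0.0007,0,0.0013,-0.1088,0.0133,0.2061],[-1,-0.0007,0,0.0013,-0.145,0.0177,0.2748],[-1,-0.0007,0,0.0013,-0.1813,0.0221,0.3434],[-1,-0.0007,0,0.0013,-0.2175,0.0265,0.4121],[-1,-0.0007,0,0.0013,-0.2538,0.0309,0.4808],[-1,-0.0007,0,0.0013,-0.29,0.0354,0.5495]]}}

```text
clock: 10.58
position: [0.5062, -0.1831, 0.1473]
tcp_rot: [[-0.318, 0.827, 0.464], [0.921, 0.386, -0.056], [-0.226, 0.41, -0.884]]
wrist_force: [3.5, 0.2, -6.0]
grip_width: 0.0133
finger_force: 32.6
```

```bash
python3 -c "
from r import *
rep(0,.0375)"
```

```text
shift [-0.0002  0.0014  0.0008] turn/90 [-0.3162  0.0373  0.5998] j [-24.    6.9 -32.8  23.5   7.9  45.9] F [ 3.5  0.2 -6. ] [0.12 0.23 0.02] w 0.013312058967980257
```

Emit:
{"api": "play_rows", "payload": {"motion": [[-1,0,0,0,-0.0362,0.0044,0.0687],[-1,0,0,0,-0.0725,0.0088,0.1374],[-1,0,0,0,-0.1088,0.0133,0.2061],[-1,0,0,0,-0.145,0.0177,0.2748],[-1,0,0,0,-0.1813,0.0221,0.3434],[-1,0,0,0,-0.2175,0.0265,0.4121],[-1,0,0,0,-0.2538,0.0309,0.4808],[-1,0,0,0,-0.28,0.0341,0.53]]}}

```text
clock: 11.25
position: [0.506, -0.1833, 0.1473]
tcp_rot: [[-0.855, 0.229, 0.465], [0.229, 0.972, -0.057], [-0.465, 0.058, -0.884]]
wrist_force: [5.1, -0.5, -6.6]
grip_width: 0.0136
finger_force: 32.7
```

Emit:
{"api": "play_rows", "payload": {"motion": [[-1,0,0,0,-0.0104,0.0013,0.0196],[-1,0,0,0,-0.0207,0.0025,0.0392],[-1,0,0,0,-0.0311,0.0038,0.0589],[-1,0,0,0,-0.0311,0.0038,0.0589],[-1,0,0,0,-0.0311,0.0038,0.0589]]}}

```text
clock: 11.67
position: [0.5059, -0.1834, 0.1473]
tcp_rot: [[-0.874, 0.144, 0.465], [0.132, 0.99, -0.057], [-0.468, 0.012, -0.884]]
wrist_force: [5.5, -0.4, -10.0]
grip_width: 0.0136
finger_force: 32.3
```

```bash
python3 -c "
from r import *
rep(0,.0375); print('torque about n',s['ft_torque']@n)"
```

```text
shift [-0.      0.0016  0.0009] turn/90 [-0.0075 -0.      0.0146] j [-24.    6.8 -32.9  23.4   7.9 -13.7] F [  5.5  -0.4 -10. ] [-0.11  0.24  0.02] w 0.013581870052122635
torque about n 0.08444851426622227
```

Emit:
{"api": "play_rows", "payload": {"motion": [[-1,0,0,0,-0.0104,0.0013,0.0196],[-1,0,0,0,-0.0155,0.0019,0.0294],[-1,0,0,0,-0.0155,0.0019,0.0294],[-1,0,0,0,-0.0155,0.0019,0.0294]]}}

```text
clock: 12.0
position: [0.5058, -0.1834, 0.1473]
tcp_rot: [[-0.88, 0.1, 0.465], [0.083, 0.995, -0.057], [-0.468, -0.012, -0.884]]
wrist_force: [5.3, -0.8, -10.7]
grip_width: 0.0134
finger_force: 37.4
```

```bash
python3 -c "
from r import *
rep(0,.0375); print('torque about n',s['ft_torque']@n, s['ft_torque'])"
```

```text
shift [0.0001 0.0016 0.0009] turn/90 [ 0.0072 -0.0019 -0.0137] j [-24.1   6.8 -32.9  23.4   7.9 -16.6] F [  5.3  -0.8 -10.7] [ 0.33  0.29 -0.59] w 0.01335583217301512
torque about n -0.6601200279801601 [ 0.33432485  0.29077368 -0.58986178]
```

The torque jumped to −0.66 N m, so the knob is at its stop. I'll release it and back out along the normal.

Emit:
{"api": "play_rows", "payload": {"motion": [[1,0,0,0,0,0,0],[1,0,0,0,0,0,0],[1,0,0,0,0,0,0],[1,0,0,0,0,0,0],[1,0,0,0,0,0,0],[1,0,0,0,0,0,0]]}}

```text
clock: 12.5
position: [0.5065, -0.1836, 0.149]
tcp_rot: [[-0.879, 0.097, 0.467], [0.079, 0.995, -0.058], [-0.47, -0.014, -0.882]]
wrist_force: [0.3, -1.1, 1.1]
grip_width: 0.084
finger_force: 0.0
```

Emit:
{"api": "play_rows", "payload": {"motion": [[1,-0.007,0.001,0.013,0,0,0],[1,-0.02,0.002,0.038,0,0,0],[1,-0.035,0.004,0.065,0,0,0],[1,-0.05,0.006,0.095,0,0,0],[1,-0.07,0.008,0.13,0,0,0],[1,-0.085,0.01,0.16,0,0,0],[1,-0.085,0.01,0.16,0,0,0],[1,-0.085,0.01,0.16,0,0,0]]}}

```text
clock: 13.17
position: [0.4219, -0.1742, 0.3118]
tcp_rot: [[-0.876, 0.098, 0.472], [0.079, 0.995, -0.061], [-0.475, -0.016, -0.88]]
wrist_force: [0.7, 0.7, 0.1]
grip_width: 0.0854
finger_force: 0.0
```

Run:
```python
from h import *
d=snap('wrist','w5'); tt=snap('top','t5'); s=snap('side','s5')
z=lambda im:cv2.resize(im[...,::-1],(400,300),interpolation=cv2.INTER_CUBIC)
cv2.imwrite('pics/c5.png',np.vstack([np.hstack([z(d['image']),z(s['image'][255:360,285:425])]),np.hstack([z(tt['image'][210:270,161:241]),z(tt['image'])])]))
t=ctrl.get_state(); print(t['clock'],t['position'],t['wrist_force'])
```

```text
13.3167 [ 0.42086441 -0.17321256  0.3071552 ] [ 0.56841098 -0.52983361 -1.17826425]
```

View pics/c5.png

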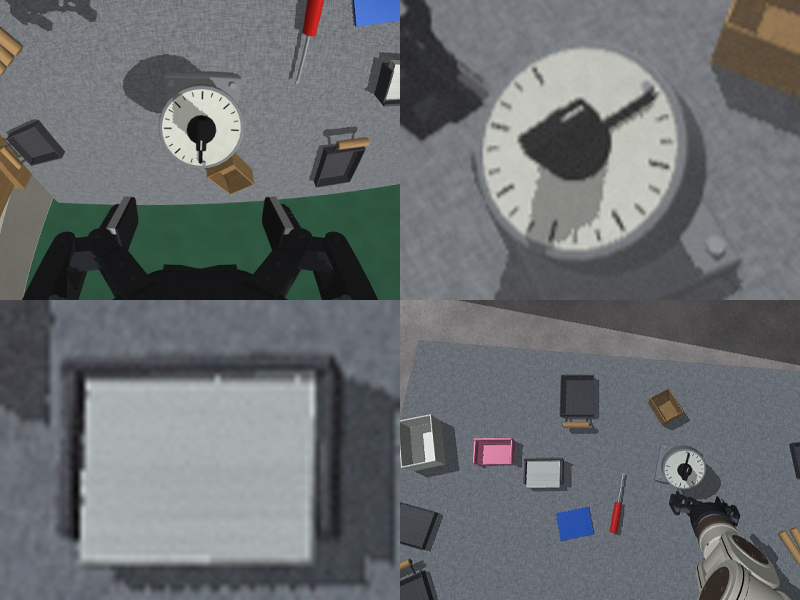

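The pointer is on zero beside the pin, the plates are flush, the bystanders haven't moved and the arm is clear, so I'll hand in.

```bash
python3 -c "
from rig import ticket
print(ticket.hand_in())"
```

```text
the job is handed in; nothing more can be done
None
```

I pushed the four plates flush against the tray's fence and turned the reset knob back to its zero stop, then handed the job in at about 13 s with the arm clear and the pan, screw box and screwdriver in place; the judge returned no verdict.

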